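# Set the ratchet to loosen and free the clamp bolt

### The arm

A 6-joint arm with a two-finger parallel gripper is mounted at the origin on the work surface. World frame = base frame: x ahead of the robot, y to its left, z up, the work surface at z = 0. Lengths are in m, angles in degrees, forces in N, time in s.
With the tool pointing down it reaches from about 0.25 to 0.725 m from the base axis. Payload 9.7 kg.
Tool frame: the origin (TCP) lies on the centre line of the jaws, within the pads' length; the fingertips stand 17 mm ahead of it and the grasp point (between the pads) lies 2 mm behind it (bot.nose_length is the distance from the TCP to the fingertips, in m); x points along the fingers, y is the direction in which the jaws open and shut, and the axes are right-handed (so a half turn about x gives the same grasp; the last joint's range is limited). The gripper opens to 85 mm and grips with 20 to 120 N. Pads are 22 mm wide; open, the fingers measure 114 mm over their backs; the gripper's body (76 mm by 85 mm) begins 54 mm behind the grasp point. The pads swing forward as they close: fully open they stand 13 mm farther back than shut.
Start: joints at [-64.572, 4.979, 10.078, 95.1, 0, 90], TCP at [0.236, -0.497, 0.248] pointing down, gripper open.
Joint ranges: [-179.16, 179.16], [-48.56, 103.87], [-65.8, 70.77], [-126.05, 130.52], [-82.76, 87.17], [-180, 180]. Speed limits (degrees/s): [127.2, 127.2, 147.25, 180, 180, 180].

### API

Orientations are given as [roll, pitch, yaw] about the fixed x, y, z axes, in that order (R = Rz(yaw) Ry(pitch) Rx(roll)).
In Python, from workcell import bot, viewer, ticket gives the robot as it stands.
- The arm moves only by the tool jog_arm, never from a script. Its argument "deltas" is a list of rows, each an object of numbers: "fingers": the opening, from 0 (shut) to 1 (fully open); "x", "y", "z": the shift along the world's x, y, z in mm; "twist": the turn about the world's z in degrees. A call has 1 to 10 rows; each row is the pose to reach, as a shift and turn from the pose measured when the call began; what a row does not reach only later rows make up. A row lasts 1/10 s, in which the tool goes at most 50 mm and 8.59 degrees, less where a joint would pass 70% of its speed; a pose out of reach is approached as far as the arm can. A call with a gripper value outside its range is refused whole. The fingers move at their own pace and stop on an object; "grip_force" is the grip in N (left out, the last holds). Time passes only in rows, so rows that repeat a pose let the fingers close. It gives the time, the measured TCP pose, the force and the opening at its end, in the units of the state.
- bot.get_obs(): the state, without advancing time (a new reading comes with each control period).
- viewer.camera(name): name is "scene" or "top"; returns a dict with "image" (384x512x3 uint8, red, green, blue), "fovy" (degrees; the focal length in pixels is half the picture's height over the tangent of half this angle, whatever the lens; pixels are square), "cx", "cy" (the principal point, pixels), "world_to_cam" (4x4, takes a point from world to camera coordinates). Camera axes: x right, y down, z forward; pixel columns grow to the right and rows downward; lengths in m; the calibration is good to about 2 mm. A picture is of the moment at which its call begins. There is no depth.
- ticket.job_done(): hands the job in, once; it reports no verdict.
The state is a dict: "time": time; "q": joint angles; "qd": joint speeds; "joint_efforts": joint torques, N m; "ee_pos": TCP position; "tcp_rot": TCP orientation; "wrist_force": force on the tool from outside, world axes, zero at the start; "torque": the same for the moment, N m; "opening": finger opening in m.
Only numpy, scipy, OpenCV 4.12 (cv2) and the standard library are available. Lean on these libraries where they do the work, as an engineer would, in place of code of your own. Each camera call takes 0.05 s, during which the arm holds its last target.

### The job

A ratchet is sitting on the clamp bolt of the board trimmer's bed, still set to tighten. First push the thumb lever on its head right across to the other side (anticlockwise seen from above) so that it drives in the loosening direction, then swing the handle anticlockwise, seen from above, by about 60 degrees so that the bolt comes loose. Leave the ratchet on the bolt with the lever on the loosening side.

Things in the scene. Friction and masses are not known exactly. Their poses are not given: they have to be found in the camera images.
- bolt_axis (a point): On the bolt's vertical axis, level with the ratchet head's top face, 98 mm above the table. Bed (35 mm high, cream) and clamp plate (washer top 48 mm) are fixed. The steel ratchet, 275 mm long, stays on the bolt and only turns about it; round head, radius 31 mm, the bolt's hex end showing in its middle. The bare bolt 85 mm away, motor, loose spanner and small spare ratchet are not part of the job.
- handle_mid (a point): Mid-grip of the ratchet handle, on its axis, 160 mm from the bolt axis, 88 mm above the table. Level round grip, 25 mm diameter, 115 to 245 mm from the axis. Site x points outward along it. Stays where left; idling takes 2.5 N here, turning the bolt 10 N. Can swing 80 degrees anticlockwise. Set to loosen, it has 15 to 26 degrees of free play before the bolt follows; set to tighten, it idles.
- thumb_tab (a point): Middle of the direction lever's upright thumb tab: dark fin 22 mm long, 8 mm thick, its top 126 mm above the table (28 mm over the head's top face); this point is 12 mm below its top and 26 mm from the lever's vertical pivot, 39 mm from the bolt axis towards the handle. Site x points from pivot along the fin, towards the handle. A sideways push (1.5 N) swings it; it stays where left.
- dirlever (a joint): Angle of the direction lever against the handle, rad: 0 along the handle, -0.5 (clockwise seen from above) at the tightening stop, +0.5 (anticlockwise) at the loosening stop. Starts near -0.5.
- bolt (a joint): Angle by which the bolt has been loosened, rad, anticlockwise seen from above: 0 tight at the start, up to 1.3. It stays where it is left.

How it is judged (in metres and radians):
On the way:
1. the direction lever is on its loosening side, with the bolt still tight (value of joint dirlever above 0.3 rad and value of joint bolt below 0.1 rad), for 0.2 s.
At the end, for the whole second after the job is handed in: The bolt has been turned anticlockwise by more than 0.35 rad (20 degrees) and is at rest, and the direction lever is still on its loosening side (above 0.3 rad) (value of joint bolt above 0.35 rad and value of joint dirlever above 0.3 rad and velocity of joint bolt below 0.05 rad/s); the robot touches nothing.
It also fails if it takes over 48 s, if anything falls off the work surface, if the arm or the gripper's body presses on something with over 40 N, if the wrist force passes 120 N, or if a joint passes its speed limit or range.

## Working session

There is one attempt and no reset: what is moved stays moved. The work goes in short steps, Python scripts to look and compute and a tool call to move; the robot and the scene stay as the last step left them, time stands still between calls to the robot, and variables do not carry over. Pictures are saved under pics/ and viewed, and the job is handed in when it is done.

Besides the shell and the picture viewer there is one more tool, called after "Request:" in YAML: its name, and indented under it one key for each argument. jog_arm: Moves the arm, as the interface text tells. Its arguments: {"type":"object","properties":{"deltas":{"type":"array"},"grip_force":{"type":"number"}},"required":["deltas"]}

```bash
mkdir -p pics; ls
python3 - <<'E'
from workcell import bot,viewer
import cv2
for n in("scene","top"):
    c=viewer.camera(n); cv2.imwrite(f"pics/{n}0.png",c["image"][:,:,::-1]); print(n,c["fovy"],c["cx"],c["cy"],c["world_to_cam"].round(4).tolist() if hasattr(c["world_to_cam"],'round') else c["world_to_cam"], [k for k in c])
print(bot.get_obs(),bot.nose_length)
E
```

```text
pics
scene 42.76459364425152 260.43413406084494 193.6123187210665 [[0.528, 0.8492, -0.0043, -0.2766], [0.6, -0.3767, -0.7058, -0.2419], [-0.601, 0.3701, -0.7084, 1.0997], [0.0, 0.0, 0.0, 1.0]] ['image', 'fovy', 'cx', 'cy', 'world_to_cam']
top 54.80055148746398 257.78209062161625 186.05486048236105 [[0.0083, -0.9999, 0.0076, -0.001], [-0.9832, -0.0095, -0.1823, 0.5328], [0.1824, -0.006, -0.9832, 0.6375], [0.0, 0.0, 0.0, 1.0]] ['image', 'fovy', 'cx', 'cy', 'world_to_cam']
{'time': 0.1, 'q': array([-6.45723390e+01,  5.00833112e+00,  1.00403068e+01,  9.51003285e+01,
        9.05731238e-04,  9.00003630e+01]), 'qd': array([ 0.05524647, -0.18625796,  0.05425874, -0.00599859,  0.00030276,
        0.00643628]), 'joint_efforts': array([-2.77586478e-04, -5.21563518e+01,  4.65652084e+01,  1.59423536e-02,
        4.41200569e-06,  5.80958215e-06]), 'ee_pos': array([ 0.2360795 , -0.49655356,  0.24766205]), 'tcp_rot': array([-90.75880835,  89.93164116, 114.66848908]), 'wrist_force': array([-0.32308291,  0.25395048,  0.34970837]), 'torque': array([-0.01377044, -0.03059007, -0.04406318]), 'opening': 0.08561936624439082} 0.017
```

View pics/top0.png

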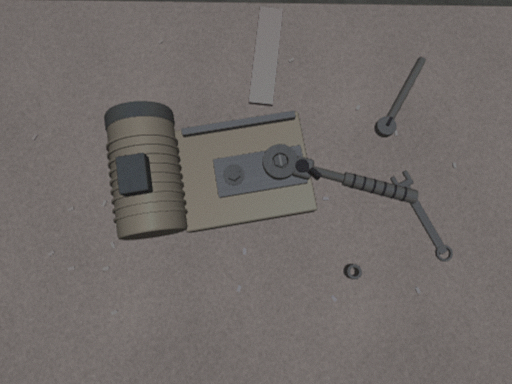

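View pics/scene0.png

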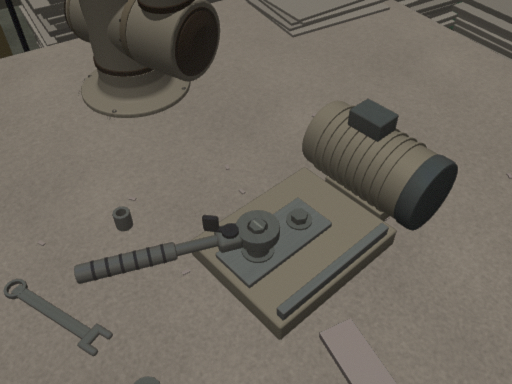

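Run:
```python
import cv2,numpy as np
a=cv2.imread("pics/top0.png")[130:220,250:430]; b=cv2.imread("pics/scene0.png")[190:290,70:290]
f=lambda a,s:cv2.convertScaleAbs(cv2.resize(a,None,fx=s,fy=s,interpolation=cv2.INTER_CUBIC),alpha=1.8)
cv2.imwrite("pics/topc.png",f(a,4));cv2.imwrite("pics/scc.png",f(b,3.5))
```

```text
(no output)
```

View pics/topc.png

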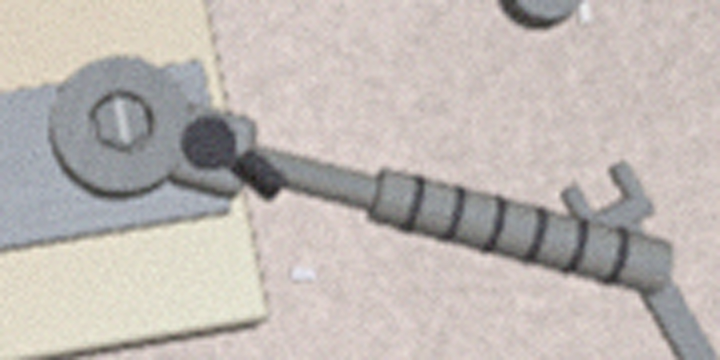

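View pics/scc.png

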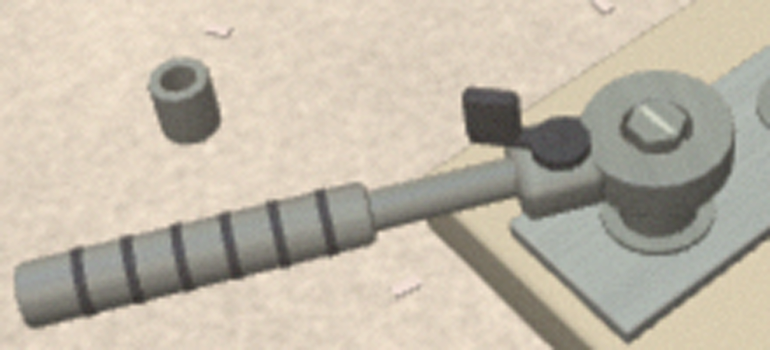

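```bash
cat > h.py <<'E'
import numpy as np,cv2
from workcell import bot,viewer,ticket
def ray(c,u,v):
    f=192/np.tan(np.radians(c["fovy"]/2));T=np.array(c["world_to_cam"]);R=T[:3,:3]
    return -R.T@T[:3,3], R.T@np.array([(u-c["cx"])/f,(v-c["cy"])/f,1])
def pl(c,u,v,z):
    o,d=ray(c,u,v);return o+d*(z-o[2])/d[2]
def proj(c,p):
    f=192/np.tan(np.radians(c["fovy"]/2));T=np.array(c["world_to_cam"]);q=T[:3,:3]@np.array(p)+T[:3,3]
    return np.array([c["cx"]+f*q[0]/q[2],c["cy"]+f*q[1]/q[2]])
E
python3 - <<'E'
from h import *
np.set_printoptions(precision=4,suppress=True)
t=viewer.camera("top");s=viewer.camera("scene")
T=lambda x,y,z:pl(t,250+x/4-.4,130+y/4-.4,z)
S=lambda x,y,z:pl(s,70+x/3.5-.4,190+y/3.5-.4,z)
bT,bS=T(121,122,.1),S(657,127,.1)
print("bolt",bT,bS)
for n,p in dict(gs=T(374,193,.088),ge=T(668,263,.088),pivT=T(208,141,.103),pivS=S(559,142,.103),tabT=T(265,172,.126),tabStop=S(490,95,.126),tabSmid=S(491,118,.114),gsS=S(368,214,.088),geS=S(28,295,.088)).items():
    d=p-(bT+bS)/2; print(n,p,np.hypot(*d[:2]),np.degrees(np.arctan2(d[1],d[0])))
E
```

```text
bolt [ 0.5696 -0.0339  0.1   ] [ 0.5726 -0.0349  0.1   ]
gs [ 0.5417 -0.1457  0.088 ] 0.11517577947768219 -104.79126646147333
ge [ 0.5118 -0.2731  0.088 ] 0.24596607274394097 -103.95503771699846
pivT [ 0.5607 -0.0712  0.103 ] 0.03823183275043326 -105.72939729504199
pivS [ 0.5613 -0.0723  0.103 ] 0.039184884752685084 -104.47744447528277
tabT [ 0.5421 -0.0917  0.126 ] 0.06421524987292695 -116.83138822476077
tabStop [ 0.5449 -0.0917  0.126 ] 0.06303372392951773 -114.58033548755445
tabSmid [ 0.5455 -0.0926  0.114 ] 0.06364038012658221 -113.75307953289129
gsS [ 0.5424 -0.1464  0.088 ] 0.11561186978898456 -104.35406695989376
geS [ 0.5104 -0.2684  0.088 ] 0.24176467178204877 -104.52889230942009
```

Run:
```python
from h import *
from scipy.spatial.transform import Rotation as R
o=bot.get_obs();print(R.from_euler('xyz',o["tcp_rot"],degrees=True).as_matrix().round(3),o["ee_pos"],o["time"])
```

```text
[[-0.     0.429 -0.903]
 [ 0.001 -0.903 -0.429]
 [-1.    -0.001 -0.   ]] [ 0.23610678 -0.49661486  0.24784339] 0.2
```

Request:
jog_arm:
  deltas:
    - {"x": 27,"y": 40,"z": 0,"twist": 5,"fingers": 0}
    - {"x": 54,"y": 81,"twist": 10,"z": 0,"fingers": 0}
    - {"x": 81,"y": 122,"twist": 15,"z": 0,"fingers": 0}
    - {"x": 108,"y": 162,"twist": 20,"z": 0,"fingers": 0}
    - {"x": 135,"y": 203,"twist": 25,"z": 0,"fingers": 0}
    - {"x": 162,"y": 244,"twist": 30,"z": 0,"fingers": 0}
    - {"x": 189,"y": 285,"twist": 35,"z": 0,"fingers": 0}
    - {"x": 216,"y": 325,"twist": 40,"z": 0,"fingers": 0}
    - {"x": 243,"y": 366,"twist": 45,"z": 0,"fingers": 0}
    - {"x": 269,"y": 406,"twist": 50,"z": 0,"fingers": 0}

```text
time: 1.2
ee_pos: [0.5058, -0.0886, 0.2479]
tcp_rot: [-91.4, 90.0, 164.3]
wrist_force: [0.9, -1.2, 0.4]
opening: 0.0002
```

Request:
jog_arm:
  deltas:
    - {"x": 0,"y": -2,"z": -40,"fingers": 0}
    - {"x": 0,"y": -2,"z": -80,"fingers": 0}
    - {"x": 0,"y": -2,"z": -110,"fingers": 0}
    - {"x": 0,"y": -2,"z": -123,"fingers": 0}
    - {"x": 0,"y": -2,"z": -123,"fingers": 0}

```text
validation failed for argument at $.de...
```

```bash
cat >> h.py <<'E'
def snap(tag):
    for n,(r0,r1,c0,c1,s) in dict(top=(110,230,240,420,4),scene=(150,290,70,290,3.4)).items():
        c=viewer.camera(n);a=c["image"][r0:r1,c0:c1,::-1]
        cv2.imwrite(f"pics/{n}_{tag}.png",cv2.convertScaleAbs(cv2.resize(a,None,fx=s,fy=s,interpolation=cv2.INTER_CUBIC),alpha=1.8))
E
python3 -c "
from h import *
snap('a')"
```

```text
(no output)
```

View pics/top_a.png

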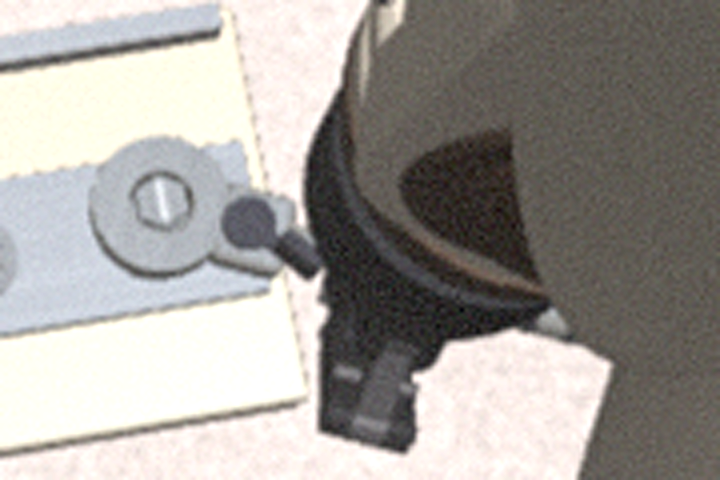

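View pics/scene_a.png

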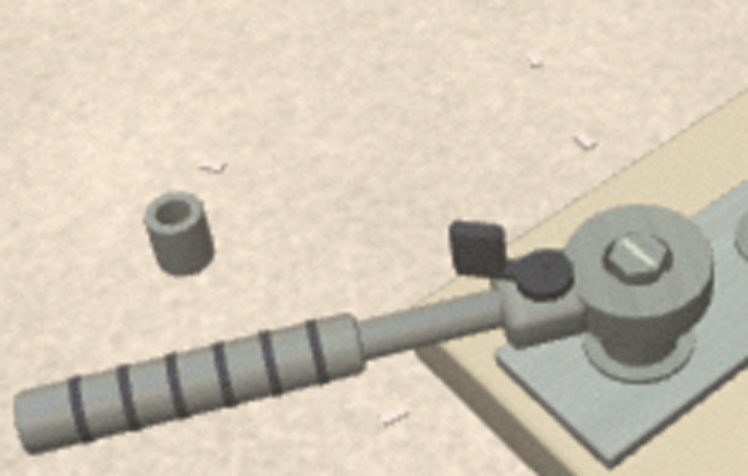

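The call was refused, because a row lacked a field, so the arm is still up. The pictures show the lever untouched, with the fin at about (315,173) in the full top view. I'll resend the move with every field.

Request:
jog_arm:
  deltas:
    - {"x": 0,"y": -2,"z": -40,"twist": 0,"fingers": 0}
    - {"x": 0,"y": -2,"z": -80,"twist": 0,"fingers": 0}
    - {"x": 0,"y": -2,"z": -110,"twist": 0,"fingers": 0}
    - {"x": 0,"y": -2,"z": -123,"twist": 0,"fingers": 0}
    - {"x": 0,"y": -2,"z": -123,"twist": 0,"fingers": 0}

```text
time: 1.8
ee_pos: [0.506, -0.0886, 0.1226]
tcp_rot: [-98.9, 89.7, 156.9]
wrist_force: [0.5, 0.1, 0.4]
opening: 0.0001
```

```bash
python3 -c "
from h import *
snap('b');print(bot.get_obs()['ee_pos'])"
```

```text
[ 0.50749595 -0.08873158  0.12546328]
```

View pics/top_b.png

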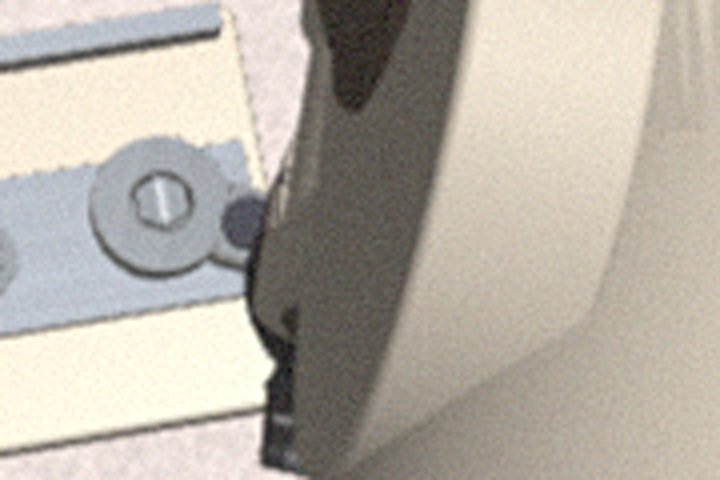

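View pics/scene_b.png

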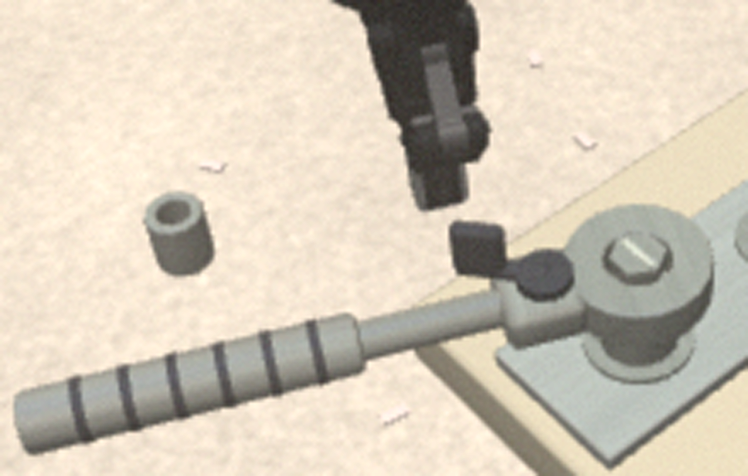

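The scene view shows the shut fingertips beside the fin on its clockwise side, at crop pixel (438,195), with the fin at (477,248). Next I push along the arc.

Request:
jog_arm:
  deltas:
    - {"x": 6,"y": -2,"z": 0,"twist": 0,"fingers": 0}
    - {"x": 12,"y": -4,"z": 0,"twist": 0,"fingers": 0}
    - {"x": 18,"y": -6,"z": 0,"twist": 0,"fingers": 0}
    - {"x": 23,"y": -8,"z": 0,"twist": 0,"fingers": 0}
    - {"x": 28,"y": -10,"z": 0,"twist": 0,"fingers": 0}
    - {"x": 32,"y": -11,"z": 0,"twist": 0,"fingers": 0}
    - {"x": 36,"y": -12,"z": 0,"twist": 0,"fingers": 0}
    - {"x": 39,"y": -12,"z": 0,"twist": 0,"fingers": 0}
    - {"x": 40,"y": -12,"z": 0,"twist": 0,"fingers": 0}
    - {"x": 40,"y": -12,"z": 0,"twist": 0,"fingers": 0}

```text
time: 2.9
ee_pos: [0.5477, -0.1007, 0.1254]
tcp_rot: [-178.3, 89.9, 77.6]
wrist_force: [-0.3, -0.8, -0.6]
opening: -0.0001
```

```bash
python3 -c "
from h import *
snap('c');o=bot.get_obs();print(o['ee_pos'],o['wrist_force'])"
```

```text
[ 0.54756008 -0.10059658  0.1254786 ] [-0.90533956  0.86058431  0.40110715]
```

View pics/scene_c.png

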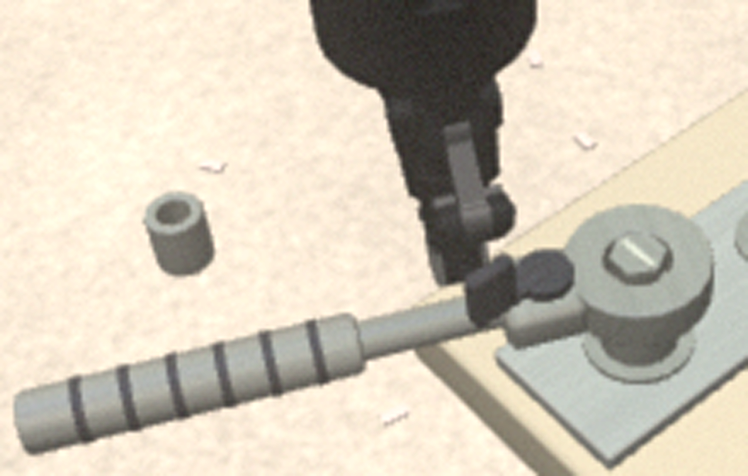

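```bash
cat > ang.py <<'E'
from h import *
import sys
s=viewer.camera("scene");P=np.array([.5613,-.0722])
x,y=map(float,sys.argv[1:3])
p=pl(s,70+x/3.4-.4,150+y/3.4-.4,.114);d=p[:2]-P;print(p,np.hypot(*d),np.degrees(np.arctan2(d[1],d[0]))+104.4)
E
python3 ang.py 491 290; python3 ang.py 477 248
```

```text
[ 0.56626121 -0.0974659   0.114     ] 0.025748382888024737 25.509256768416634
[ 0.54423132 -0.09197546  0.114     ] 0.026122950301005924 -26.39827430471368
```

The lever is at about +25.5°, with the measured radius 25.7 mm against the given 26 mm. There is no stop force yet, so I push on a little further.

Request:
jog_arm:
  deltas:
    - {"x": 2,"y": -1,"z": 0,"twist": 0,"fingers": 0}
    - {"x": 4,"y": -1,"z": 0,"twist": 0,"fingers": 0}
    - {"x": 5,"y": -1,"z": 0,"twist": 0,"fingers": 0}
    - {"x": 5,"y": -1,"z": 0,"twist": 0,"fingers": 0}

```text
time: 3.5
ee_pos: [0.552, -0.1016, 0.1254]
tcp_rot: [-124.8, 89.9, 131.0]
wrist_force: [-5.1, 0.6, 1.3]
opening: -0.0002
```

```bash
python3 -c "
from h import *
snap('d');o=bot.get_obs();print(o['ee_pos'],o['wrist_force'],o['q'])"
```

```text
[ 0.55191337 -0.1015615   0.12542494] [-5.68091888 -0.50954255  1.92824625] [-1.04579898e+01  5.90661860e+00 -2.50113003e+00  8.16692462e+01
  6.54021616e-02  9.36701975e+01]
```

View pics/scene_d.png

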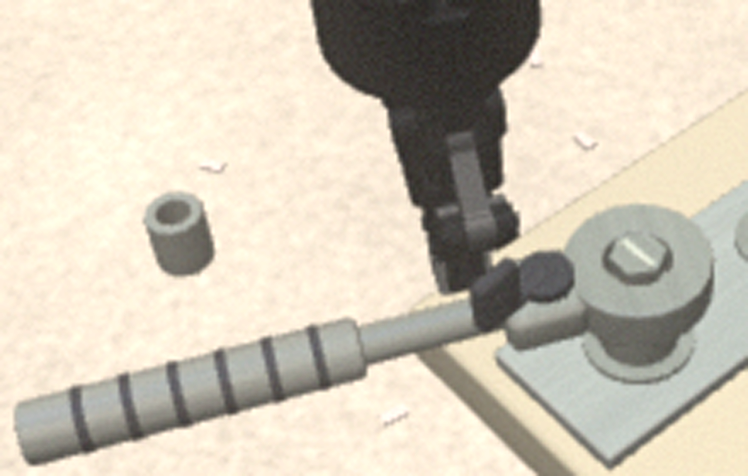

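The lever is against its loosening stop: 5.7 N, and the handle has just begun to give. I back off and drop beside the grip on its clockwise side.

Request:
jog_arm:
  deltas:
    - {"x": -25,"y": 0,"z": 0,"twist": 0,"fingers": 0}
    - {"x": -53,"y": -30,"z": 0,"twist": 0,"fingers": 0}
    - {"x": -53,"y": -70,"z": 0,"twist": 0,"fingers": 0}
    - {"x": -53,"y": -70,"z": -28,"twist": 0,"fingers": 0}
    - {"x": -53,"y": -70,"z": -28,"twist": 0,"fingers": 0}

```text
time: 4.1
ee_pos: [0.4975, -0.172, 0.0947]
tcp_rot: [-105.4, 89.7, 150.4]
wrist_force: [-0.4, 1.1, 0.1]
opening: -0.0002
```

```bash
python3 -c "
from h import *
snap('e');o=bot.get_obs();print(o['ee_pos'],o['wrist_force'])
b=np.array([.571,-.0344])
for a in range(-103,-35,6):
  r=np.radians(a);n=np.radians(a-90);c=b+.15*np.array([np.cos(r),np.sin(r)])+.025*np.array([np.cos(n),np.sin(n)])
  print(a,((c-o['ee_pos'][:2])*1000).round(0))
"
```

```text
[ 0.49872936 -0.17126801  0.09744958] [ 0.25093253  0.02340522 -0.42056635]
-103 [14. -4.]
-97 [29. -9.]
-91 [ 45. -13.]
-85 [ 60. -15.]
-79 [ 76. -15.]
-73 [ 92. -14.]
-67 [108. -11.]
-61 [123.  -6.]
-55 [138.  -0.]
-49 [152.   7.]
-43 [165.  16.]
-37 [177.  27.]
```

View pics/scene_e.png

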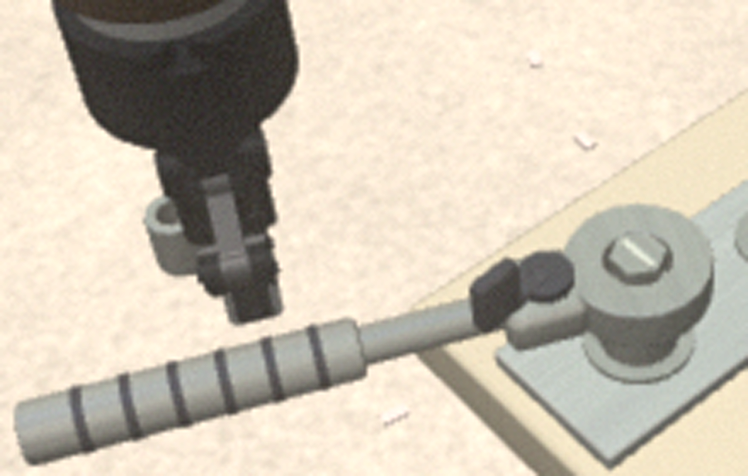

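The lever stands on the loosening side, at crop pixel (495,293), and the fingertips are beside the grip at (255,310). Now I swing the handle.

Request:
jog_arm:
  deltas:
    - {"x": 8,"y": -2,"z": 0,"twist": 0,"fingers": 0}
    - {"x": 14,"y": -4,"z": 0,"twist": 0,"fingers": 0}
    - {"x": 22,"y": -7,"z": 0,"twist": 3,"fingers": 0}
    - {"x": 29,"y": -9,"z": 0,"twist": 6,"fingers": 0}
    - {"x": 37,"y": -11,"z": 0,"twist": 9,"fingers": 0}
    - {"x": 45,"y": -13,"z": 0,"twist": 12,"fingers": 0}
    - {"x": 53,"y": -14,"z": 0,"twist": 15,"fingers": 0}
    - {"x": 60,"y": -15,"z": 0,"twist": 18,"fingers": 0}
    - {"x": 68,"y": -15,"z": 0,"twist": 21,"fingers": 0}
    - {"x": 76,"y": -15,"z": 0,"twist": 24,"fingers": 0}

```text
time: 5.2
ee_pos: [0.5747, -0.1865, 0.0983]
tcp_rot: [-94.6, 89.8, -174.6]
wrist_force: [-10.6, -2.1, 7.1]
opening: -0.0
```

```bash
python3 -c "
from h import *
snap('f');o=bot.get_obs();print(o['ee_pos'],o['wrist_force'])
b=np.array([.571,-.0344])
for a in range(-79,-33,3):
  r=np.radians(a);n=np.radians(a-90);c=b+.15*np.array([np.cos(r),np.sin(r)])+.025*np.array([np.cos(n),np.sin(n)])
  print(a,((c-o['ee_pos'][:2])*1000).round(0))
"
```

```text
[ 0.57548306 -0.18635586  0.09826785] [-3.37882933 -1.07489132  4.45927442]
-79 [-0. -0.]
-76 [8. 0.]
-73 [15.  1.]
-70 [23.  2.]
-67 [31.  4.]
-64 [39.  6.]
-61 [46.  9.]
-58 [54. 12.]
-55 [61. 15.]
-52 [68. 18.]
-49 [75. 22.]
-46 [82. 27.]
-43 [88. 31.]
-40 [94. 36.]
-37 [100.  42.]
-34 [106.  47.]
```

View pics/scene_f.png

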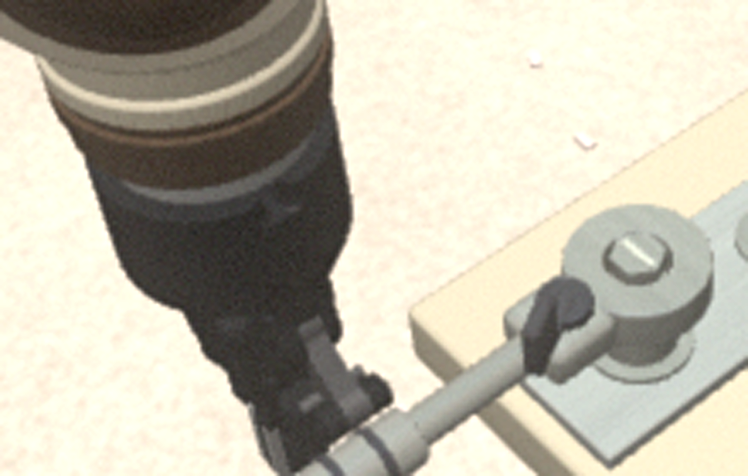

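The handle has swung about 25°, with the lever still across and moderate forces. I continue.

Request:
jog_arm:
  deltas:
    - {"x": 8,"y": 0,"z": 0,"twist": 3,"fingers": 0}
    - {"x": 15,"y": 1,"z": 0,"twist": 6,"fingers": 0}
    - {"x": 23,"y": 2,"z": 0,"twist": 9,"fingers": 0}
    - {"x": 31,"y": 4,"z": 0,"twist": 12,"fingers": 0}
    - {"x": 39,"y": 6,"z": 0,"twist": 15,"fingers": 0}
    - {"x": 46,"y": 9,"z": 0,"twist": 18,"fingers": 0}
    - {"x": 54,"y": 12,"z": 0,"twist": 21,"fingers": 0}
    - {"x": 61,"y": 15,"z": 0,"twist": 24,"fingers": 0}
    - {"x": 68,"y": 18,"z": 0,"twist": 27,"fingers": 0}
    - {"x": 75,"y": 22,"z": 0,"twist": 30,"fingers": 0}

```text
time: 6.3
ee_pos: [0.6498, -0.1652, 0.0984]
tcp_rot: [-95.8, 89.6, -145.7]
wrist_force: [-9.1, -5.9, 3.0]
opening: 0.0002
```

```bash
python3 -c "
from h import *
snap('g');o=bot.get_obs();print(o['ee_pos'],o['wrist_force'])
b=np.array([.571,-.0344])
for a in range(-49,-33,3):
  r=np.radians(a);n=np.radians(a-90);c=b+.15*np.array([np.cos(r),np.sin(r)])+.025*np.array([np.cos(n),np.sin(n)])
  print(a,((c-o['ee_pos'][:2])*1000).round(0))
cv2.imwrite('pics/full_g.png',viewer.camera('scene')['image'][:,:,::-1]*1)
"
```

```text
[ 0.65069764 -0.16453891  0.09842499] [-4.43120717 -3.07829456  1.64883117]
-49 [-0.  1.]
-46 [7. 5.]
-43 [13. 10.]
-40 [19. 15.]
-37 [25. 20.]
-34 [31. 26.]
```

View pics/full_g.png

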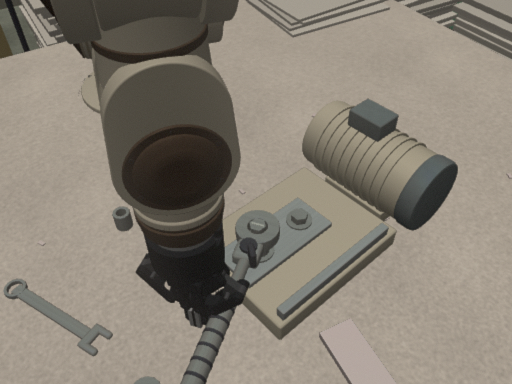

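View pics/scene_g.png

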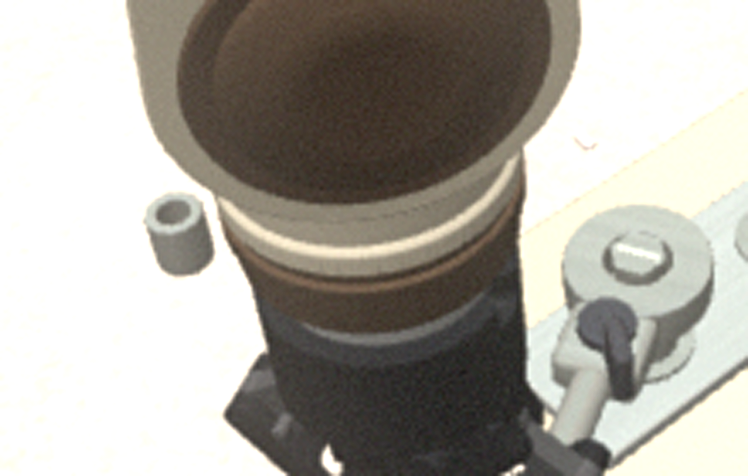

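The slot in the bolt's hex has visibly turned, and the handle is at about −50°. I swing about 9° more, then back off.

Request:
jog_arm:
  deltas:
    - {"x": 7,"y": 5,"z": 0,"twist": 3,"fingers": 0}
    - {"x": 13,"y": 10,"z": 0,"twist": 6,"fingers": 0}
    - {"x": 19,"y": 15,"z": 0,"twist": 9,"fingers": 0}
    - {"x": 19,"y": 15,"z": 0,"twist": 9,"fingers": 0}

```text
time: 6.85
ee_pos: [0.6703, -0.1504, 0.0985]
tcp_rot: [-81.7, 89.5, -122.5]
wrist_force: [-1.8, -6.7, -1.4]
opening: -0.0001
```

Request:
jog_arm:
  deltas:
    - {"x": -10,"y": -11,"z": 0,"twist": 0,"fingers": 0}
    - {"x": -25,"y": -29,"z": 0,"twist": 0,"fingers": 0}
    - {"x": -40,"y": -45,"z": 20,"twist": 0,"fingers": 0}
    - {"x": -60,"y": -75,"z": 50,"twist": 0,"fingers": 0}
    - {"x": -90,"y": -110,"z": 70,"twist": 0,"fingers": 0}
    - {"x": -120,"y": -145,"z": 90,"twist": 0,"fingers": 0}
    - {"x": -150,"y": -180,"z": 100,"twist": 0,"fingers": 0}
    - {"x": -180,"y": -215,"z": 110,"twist": 0,"fingers": 0}
    - {"x": -210,"y": -250,"z": 120,"twist": 0,"fingers": 0}
    - {"x": -210,"y": -250,"z": 120,"twist": 0,"fingers": 0}

```text
time: 7.85
ee_pos: [0.4572, -0.4044, 0.2207]
tcp_rot: [-64.3, 89.4, -105.4]
wrist_force: [-0.4, 0.8, -0.3]
opening: 0.0002
```

```bash
python3 -c "
from h import *
snap('h');o=bot.get_obs();print(o['time'],o['ee_pos'],o['wrist_force'],o['qd'].round(2))
"
```

```text
7.95 [ 0.45969559 -0.40130802  0.21912556] [ 0.30844277  0.01145635 -0.02420165] [ 2.42  0.52 -0.69 -0.18  0.24  0.56]
```

View pics/top_h.png

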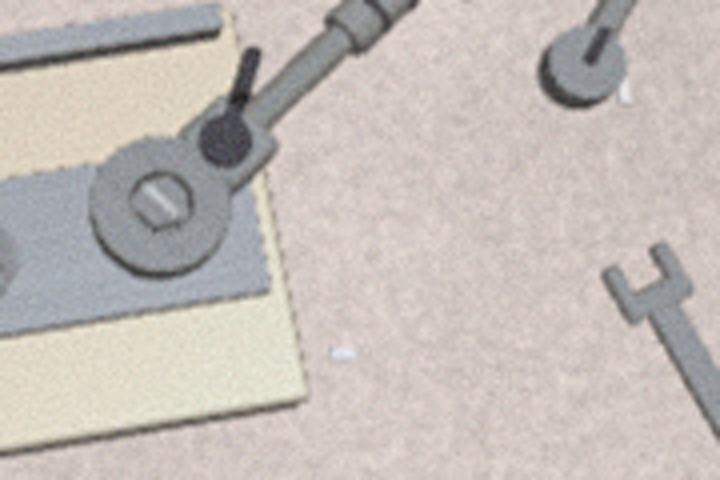

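View pics/scene_h.png

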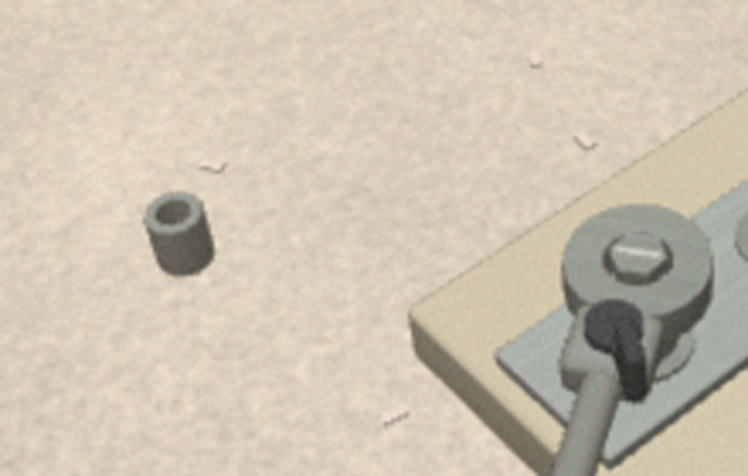

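Run:
```python
from h import *
t=viewer.camera("top");T=lambda x,y,z:pl(t,240+x/4-.4,110+y/4-.4,z)[:2]
A=lambda d:np.degrees(np.arctan2(d[1],d[0]))
b=T(162,202,.1);p=T(226,139,.103);print(b,p,np.hypot(*(p-b)))
h=A(T(368,18,.088)-b);f=A(T(245,72,.126)-p);print("handle",h,"(pivot)",A(p-b),"fin",f,"lever",f-h)
# slot angle by PCA of bright pixels, before/after
for n,(r,c) in dict(top0=(160.5,280.2),now=(160.5,280.2)).items():
    g=(cv2.imread("pics/top0.png") if n=="top0" else t["image"][:,:,::-1]).astype(float).mean(2)
    yy,xx=np.mgrid[152:170,272:290];m=np.hypot(yy-r,xx-c)<5.5
    v=g[152:170,272:290];w=np.clip(v-np.percentile(v[m],75),0,None)*m
    P=np.array([np.array(pl(t,x,y,.1)[:2]) for x,y in zip(xx[m],yy[m])]);W=w[m]
    mu=(P*W[:,None]).sum(0)/W.sum();C=((P-mu)*W[:,None]).T@(P-mu);e=np.linalg.eigh(C)[1][:,1];print(n,A(e)%180)
o=bot.get_obs();print(o["time"],o["qd"].round(3))
```

```text
[ 0.56956333 -0.03430345] [ 0.59735683 -0.06207508] 0.0392904816005369
handle -46.38008685848634 (pivot) -44.97745301837374 fin -14.372883560394598 lever 32.00720329809174
top0 10.28712574909298
now 49.37951066243955
8.0 [ 1.703  0.256 -0.427 -0.049  0.025  0.198]
```

```bash
python3 -c "
from h import *
print(ticket.job_done())"
```

```text
the job is handed in; nothing more can be done
None
```

I pushed the thumb lever across to its loosening stop with the shut fingertips. I then swung the handle anticlockwise, backed the arm clear and handed the job in at about 8 s of the 48 s allowed.

Last checks, all from the camera images before hand-in:

| Check | Measured | Required |
|---|---|---|
| Lever angle against the handle | about +28 to +32° | above 17° |
| Handle swing | about 58°, from −104° to −46° | about 60° |
| Bolt turn, from its slot | about 39° | above 20° |

- **Bolt still tight at the lever stage:** when the lever reached its stop, the push (about 6 N) moved the handle by only about 1.5°. That is well inside the free play, so the bolt had not turned.
- **Robot clear:** the wrist force was about 0 and the tool was well away from the ratchet. The arm was still settling at under 2.5°/s at the last reading.
- **Disagreements:** one move call was refused because its rows lacked the twist field, and I resent it with nothing having moved. The lever reading of 32° is slightly past the 28.6° stop, which is within pixel error.

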